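Tip the sorting bin out and stand it back

ROBOT

A 7-joint arm with a two-finger parallel gripper is mounted at the origin on the work surface. World frame = base frame: x ahead of the robot, y to its left, z up, the work surface at z = 0. Lengths are in mm, angles in rad, forces in N, time in s.
With the tool pointing down it reaches from about 400 to 900 mm from the base axis. Payload 5.6 kg.
Tool frame: the origin (TCP) lies midway between the tips of the shut fingers; the grasp point (between the pads) lies 19 mm behind it; z points along the fingers, y is the line along which they close (so a half turn about z gives the same grasp; the last joint's range is limited). The gripper opens to 92 mm and grips with 3 to 60 N. Pads are 20 mm wide; open, the fingers measure 128 mm over their backs; the gripper's body (75 mm by 189 mm) begins 69 mm behind the grasp point.
Start: joints at [1.221, 0.468, -0.012, 1.603, 0.006, 1.071, -0.056], TCP at [196.265, -619.669, 214.592] pointing down, gripper open.
Joint ranges: [-2.53, 2.53], [-0.31, 2.02], [-1.57, 1.55], [0.28, 2.44], [-1.29, 4.43], [0.15, 1.84], [-2.92, 2.92]. Speed limits (rad/s): [2.57, 2.57, 3.14, 3.14, 3.14, 3.14, 3.14].

INTERFACE

Orientations are given as a rotation vector (axis times angle).
In Python, from cell import robot, grip, kin, viewer gives the robot as it stands. Calls block until the motion is done:
- robot.movep(position, orientation): joint-space move of the TCP to a pose.
- robot.servo_line(position, feed=150, rotation=None): straight line of the TCP; rotation=None keeps the orientation; feed is the mean speed in mm/s.
- robot.goto_joints(angles): joint-space move.
- grip(opening, newtons=None): opening from 0.0 (shut) to 1.0 (fully open); newtons is the grip in N (None keeps the last); returns when the fingers have stopped.
- robot.hold(seconds).
- kin.ik(position, orientation): joint angles nearest the present ones, or None.
- robot.observe(): the state.
- viewer.read_camera(name): name is "scene" or "top" or "wrist"; returns the picture (480x640x3 uint8, red, green, blue); there is no depth.
- viewer.camera_info(name): a dict with "camera_matrix" (3x3 intrinsics, pixels), "R" (3x3) and "t" (3): a world point X has camera coordinates R X + t. Camera axes: x right, y down, z forward; pixel columns grow to the right and rows downward; lengths in mm; the calibration is good to about 2 mm. The wrist camera is an equidistant fisheye: a pixel r from the principal point sees the ray r / f radians off the axis. A picture is of the moment at which its call begins: read the wrist's pose just before it. camera_info takes no time and is no camera call; for the wrist camera it gives the pose at the moment of the call.
A pose or a line that the arm cannot do raises robot.IKError and nothing moves.
- robot.job_done(): hands the job in; it is judged then, once.
Trained networks look in the newest picture that a camera, given by its name, has taken for a name from the list of things; names that differ only in an ending like _2 or _b are one class to them, and where a whole thing is asked for, a point or a joint stands for the part that bears it (a point fixed in the world has none). Each returns a list of dicts, best first, with "confidence" (0 to 1); they miss things now and then, are a little off and sometimes report something else, mostly with a low value. They report only what shows in the picture. A call takes as long as a camera call. They do not tell look-alikes from the thing itself.
- viewer.silhouettes(name, camera): "mask" (480x640 bool, what is visible of it).
- viewer.pinpoint(name, camera): "at" ([x, y, z] in mm, in the coordinates of the camera as it stood for that picture, good to about 4 mm: a listed point, or the origin of a listed thing).
The state is a dict: "t": time; "joints": joint angles; "joint_velocities": joint speeds; "joint_torque": joint torques, N m; "tcp_pos": TCP position; "tcp_rot": TCP orientation; "contact_force": force on the tool from outside, world axes, zero at the start; "wrist_torque": the same for the moment, N m; "grip_width": opening from 0.0 (shut) to 1.0 (fully open); "grip_force": force on a finger pad.
Only numpy, scipy, OpenCV 4.12 (cv2) and the standard library are available. Lean on these libraries where they do the work, as an engineer would, in place of code of your own. Each camera call takes 0.05 s, during which the arm holds its last target. There are 200 camera calls.

TASK

A yellow cannula cap has been left in the steel tilting bin. Push the bin by its rim until it tips over and drops the cap into the blue catch tray, then push the bin back until it stands fully upright again. Do not touch the cap, and leave the clamp, the rasp and the instrument case as they lie.

Things in the scene. Friction and masses are not known exactly. Their poses are not given: they have to be found in the camera images.
- bin_stand: Fixed dark steel stand of the tilting bin: base plate 110 x 176 x 6 mm and two upright cheeks 50 mm wide, 149 mm high, at y = -84 and +84 mm. Origin on the counter straight below the bin's pivot axis; +x points the way the bin tips (towards the tray), the pivot axis runs along y at height 130 mm. Position and yaw vary; z up.
- bin (a joint): Tilt of the bin about the pivot axis, rad: 0 = upright on its rear stop, 1.6 = tipped fully over towards the stand's +x. Freely turning, lightly damped hinge that flops both ways: below about 0.55 rad the bin sinks back to 0 by itself, well beyond it (0.75) it goes on to 1.6 by itself in 1 to 2 s; a rim push of under 10 N moves it.
- bin_rim (a point): Middle of the rolled rim (a 10 mm thick bar, 140 mm long, along the stand's y) atop the bin's back wall. Upright it lies 80 mm behind the pivot axis (stand -x) and 115 mm above it, 245 mm above the counter; it swings with the bin on a 140 mm circle about the axis; at tilt 1.6 it is 117 mm ahead of the axis, 77 mm above it. Nothing stands behind the back wall or above the bin.
- bin_lip (a point): Middle of the bin's open pouring lip; upright it lies 60 mm ahead of the pivot axis and 75 mm above it. Bright steel bin, 140 mm wide, 4 mm sheet: back wall 100 mm high, floor 60 mm deep and 15 mm above the axis, then a ramp rising 60 mm over 80 mm to this lip; side walls.
- tray: Fixed blue open plastic tray, 190 (x) x 200 (y) x 50 mm high outside, walls and floor 5 mm, on the counter ahead of the bin. Origin at the centre of its underside; its axes nearly follow the stand's.
- cap: Loose yellow plastic cannula cap, 22 mm in diameter, 42 mm long with a thin nozzle, 14 g, lying on the bin floor at the start. Origin on its axis, 17 mm from its wide end; its axis is its y.
- clamp: Bystander: loose chrome bulldog clamp, about 97 x 30 x 12 mm. Origin under its middle, long axis x.
- rasp: Bystander: loose steel rasp with black grip, 205 x 20 x 18 mm. Origin under its middle, long axis x, grip to -x.
- case: Bystander: loose brushed steel instrument case, 186 x 106 x 47 mm, with a wire handle to 56 mm. Origin at the centre of its underside, long axis x.
Not all that is in view belongs to the job. Several things have the shape of the bin_stand; the one meant has the colours described above.

How it is judged:
By the outcome, as a careful person would: the job done as asked, in the order asked, and still so for the second after the job is handed in, with the robot touching nothing.
It also fails if it takes over 51 s, if anything falls off the work surface, if the arm or the gripper's body presses on something with over 40 N, if the wrist force passes 120 N, or if a joint passes its speed limit or range.

## Working session

There is one attempt and no reset: what is moved stays moved. The work goes in short steps, each a Python script; the robot and the scene stay as the last script left them, time stands still between calls to the robot, and variables do not carry over. Pictures are saved under pics/ and viewed, at most 10 in all, crops included, and the job is handed in when it is done.

```bash
mkdir -p pics; ls
cat > h.py <<'E'
import numpy as np, cv2
from cell import robot, grip, kin, viewer
def look(cam,fn):
    im=viewer.read_camera(cam); cv2.imwrite('pics/'+fn,im[:,:,::-1]); return im
def world(cam,p):
    i=viewer.camera_info(cam); return np.array(i['R']).T@(np.array(p)-np.array(i['t']))
E
python3 - <<'E'
from h import *
np.set_printoptions(precision=1,suppress=True)
for c in ('scene','top'):
    look(c,c+'0.png')
    for n in ('bin_stand','bin_rim','bin_lip','tray','cap','clamp','rasp','case'):
        for d in viewer.pinpoint(n,c): print(c,n,round(d['confidence'],2),world(c,d['at']))
E
```

```text
pics
scene bin_stand 0.95 [ 312.4 -167.3   -4.7]
scene bin_stand 0.77 [543.3  53.8  -0.3]
scene bin_rim 0.84 [462.8  73.  245.3]
scene bin_rim 0.72 [ 236.3 -168.2  245.2]
scene bin_lip 0.96 [588.5  37.1 203.8]
scene bin_lip 0.74 [ 374.7 -168.6  205.8]
scene tray 0.91 [658.8  23.1  -1.1]
scene cap 0.67 [488.   40.9 157.2]
scene rasp 0.57 [ 425.1 -338.     0.1]
top bin_stand 0.86 [540.9  50.9  -0.3]
top bin_stand 0.78 [ 316.3 -166.7   -1.6]
top bin_rim 0.9 [460.   74.3 246.2]
top bin_rim 0.79 [ 235.3 -169.4  245.7]
top bin_lip 0.75 [ 378.1 -163.9  203.8]
top tray 0.56 [663.1  24.6  -4.3]
top tray 0.25 [498.6  45.7 154.7]
top cap 0.71 [497.8  45.3 155.5]
top cap 0.31 [554.3 410.    0.2]
top cap 0.28 [460.7  72.  242.2]
top clamp 0.62 [389.5 315.8   0.1]
top rasp 0.91 [ 426.2 -341.7    2. ]
top rasp 0.15 [387.9 314.4  -2.3]
top case 0.88 [553.4 410.3   2.7]
top case 0.59 [ 424.  -341.1    2.4]
```

View pics/scene0.png

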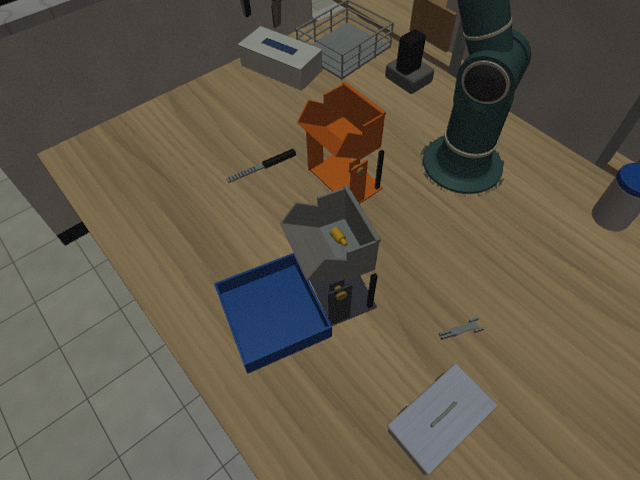

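View pics/top0.png

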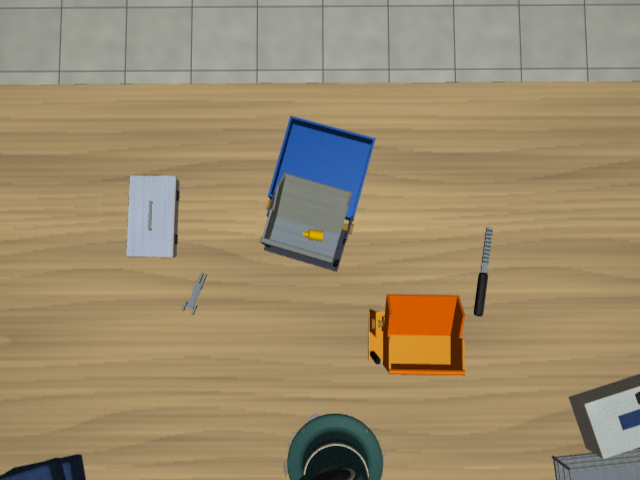

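The target is the steel bin at scene (335,240), which holds the yellow cap at (340,235). The orange stand at (345,140) is a decoy. The tray at (272,310) is ahead of the steel bin, and the area behind its rim is clear. The yaw is about -0.265. I'll tip it now.

```bash
cat >> h.py <<'E'
from scipy.spatial.transform import Rotation as Rn
YAW=-0.265; P=np.array([540.5,52.3]); c,s=np.cos(YAW),np.sin(YAW)
ex=np.array([c,s,0]); ey=np.array([-s,c,0])
def W(x,z,y=0): return np.r_[P,0]+x*ex+y*ey+np.array([0,0,z])
def rim(th):
    a=np.arctan2(115,-80)-th; return np.array([140*np.cos(a),130+140*np.sin(a)])
def down(sg): y=sg*ey; z=np.array([0,0,-1.]); return Rn.from_matrix(np.c_[np.cross(y,z),y,z]).as_rotvec()
def best(pos):
    q0=np.array(robot.observe()['joints']); r=[]
    for sg in (1,-1):
        q=kin.ik(list(pos),list(down(sg)))
        if q is not None: r.append((np.abs(np.array(q)-q0).max(),sg))
    return down(min(r)[1])
def st(m):
    o=robot.observe(); print(m,round(o['t'],2),np.round(o['tcp_pos'],0),np.round(o['contact_force'],1))
E
python3 - <<'E'
from h import *
grip(0.0)
p=np.array(robot.observe()['tcp_pos']); p[2]=400
robot.servo_line(list(p),feed=250); st('up')
q=W(-135,380); R=best(q); robot.movep(list(q),list(R)); st('behind')
robot.servo_line(list(W(-125,233)),feed=200); st('low')
for th in (0,.3,.6,.85):
    x,z=rim(th)+np.array([-14,-12+10*th/.85]); robot.servo_line(list(W(x,z)),feed=90); st(th)
robot.servo_line(list(W(x-50,z+60)),feed=200)
robot.hold(1.0); st('ret')
look('scene','s1.png')
for n in ('bin_rim','cap'):
    for d in viewer.pinpoint(n,'scene'): print(n,round(d['confidence'],2),np.round(world('scene',d['at'])))
E
```

```text
up 3.14 [ 196. -619.  398.] [-0.7 -0.7 -0.2]
behind 5.76 [411.  87. 380.] [0.7 0.5 0.4]
low 6.64 [421.  85. 234.] [ 0.1 -0.3  0.2]
0 7.13 [450.  77. 233.] [-1.   1.2 -1. ]
0.3 7.77 [486.  67. 255.] [-1.8  0.5  1. ]
0.6 8.39 [526.  57. 265.] [-0.4 -0.3 -0.6]
0.85 8.93 [559.  48. 264.] [-0.1  0.2  0.1]
ret 10.47 [511.  60. 324.] [ 0.  -0.8 -0.4]
bin_rim 0.98 [ 231. -164.  247.]
bin_rim 0.64 [651.  16. 207.]
cap 0.62 [737.   2.  15.]
cap 0.36 [541.  55.  -1.]
```

View pics/s1.png

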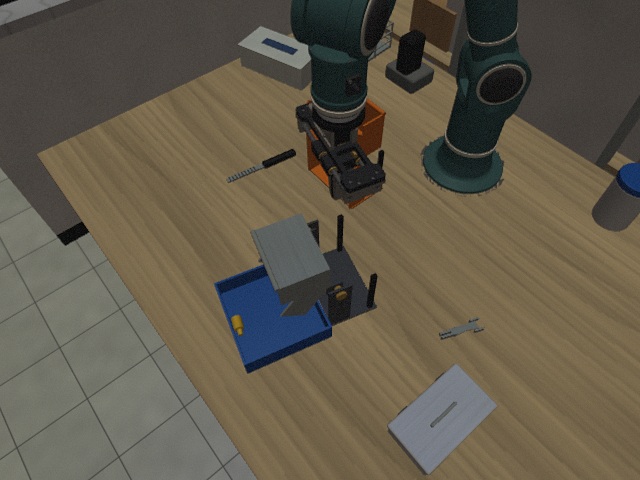

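The bin is tipped over and the cap is in the tray at (237,325). Next I'll push the bin back from the front.

Run:
```python
from h import *
R=robot.observe()['tcp_rot']
p=W(-10,340); 
robot.servo_line(list(p),feed=200)
robot.servo_line(list(W(175,330)),feed=250)
robot.servo_line(list(W(165,rim(1.6)[1]-14)),feed=200); st('front')
for th in (1.6,1.3,1.0,.7,.4,.12):
    x,z=rim(th)+np.array([14,-14]); robot.servo_line(list(W(x,z)),feed=90); st(th)
robot.hold(.5)
robot.servo_line(list(W(x+10,z+20)),feed=150)
robot.servo_line(list(W(x+10,400)),feed=200)
q=W(-135,400,-0); robot.servo_line(list(q),feed=200)
robot.hold(1.0); st('ret')
look('scene','s2.png')
for n in ('bin_rim','bin_lip','cap'):
    for d in viewer.pinpoint(n,'scene'): print(n,round(d['confidence'],2),np.round(world('scene',d['at'])))
```

```text
front 12.63 [700.   9. 194.] [0.3 0.9 1. ]
1.6 13.16 [668.  18. 193.] [-0.3 -0.2 -0. ]
1.3 13.78 [642.  25. 224.] [ 4.9 -0.8  3.4]
1.0 14.39 [605.  34. 244.] [ 2.  -0.6  0.9]
0.7 15.01 [566.  45. 255.] [0.3 0.  0.3]
0.4 15.62 [526.  56. 253.] [-0.5  1.3 -0.5]
0.12 16.21 [491.  66. 240.] [ 0.1 -0.1  0.2]
ret 19.48 [410.  88. 400.] [ 0.2 -0.2 -0.2]
bin_rim 0.87 [ 235. -167.  246.]
bin_rim 0.86 [463.  74. 247.]
bin_rim 0.31 [735.   1.  13.]
bin_lip 0.94 [ 374. -170.  206.]
bin_lip 0.82 [592.  35. 205.]
cap 0.52 [737.   2.  19.]
```

View pics/s2.png

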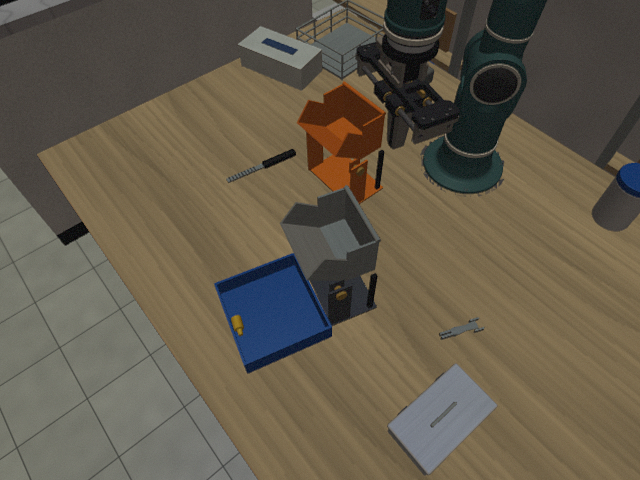

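The picture shows the bin upright at (335,235) and empty, with the cap still in the tray at (237,325). I'll compare pixels with the first picture to confirm it is fully upright, then hand in.

Run:
```python
from h import *
a=cv2.imread('pics/scene0.png',0).astype(np.float32)
b=look('scene','s3.png'); b=cv2.cvtColor(b,cv2.COLOR_RGB2GRAY).astype(np.float32)
for n,(r0,r1,c0,c1) in dict(rim=(185,275,325,385),lip=(195,280,278,330),rasp=(145,185,225,300),clamp=(315,345,435,490),case=(360,475,385,500)).items():
    d=np.abs(a-b)[r0:r1,c0:c1]; print(n,d.mean(),np.percentile(d,98),cv2.phaseCorrelate(a[r0:r1,c0:c1].copy(),b[r0:r1,c0:c1].copy()))
```

```text
rim 3.9546297 15.0 ((0.012974321260482924, 0.005484110372222517), 0.9132848305172391)
lip 3.4131222 9.0 ((-0.027837088872111337, 0.052605404676825174), 0.9493149349228345)
rasp 3.7193334 9.0 ((0.41725809568226424, 0.004525071785575818), 0.9594477054278056)
clamp 3.5363636 8.0 ((0.08562947566320744, 0.04392129049452187), 0.9588854514227974)
case 3.8026464 9.0 ((0.015688280948879196, 0.04502710960153422), 1.0387552499771118)
```

The bin sits at its starting pose to within 0.06 px, and the bystanders have not moved.

```bash
python3 -c "
from h import *
print(robot.job_done())"
```

```text
the job is handed in; nothing more can be done
None
```

The job is handed in: the steel bin tipped the cap into the blue tray and was pushed back fully upright, and the cap, clamp, rasp and case were not touched (about 20 s of the 51 s used).

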